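Set up the figurine display on the signing table

TASK

Set up the figurine display on the three wooden plinths, each piece upright and in the centre of its plinth: the rocket on the middle plinth between the other two, the ringed planet on the plinth on the rocket's side nearest the box of trading cards, and the toy robot on the plinth on its other side. Cover the rocket with the clear dome so that the dome stands flat on the plinth. Leave the glass jar where it stands.

Things in the scene. Friction and masses are not known exactly. Their poses are not given: they have to be found in the camera images.
- rocket_center (a point): Rocket figurine, grey resin, 100 mm tall, upright: base disc 50 mm across, 6 mm thick; three fins (out to 25 mm from the axis, up to 28 mm above the underside); plain cylinder 32 mm across from 20 to 70 mm above the underside; pointed nose. Point: its centre, 50 mm above the underside, z up. Grip the cylinder about 52 mm above the underside. 70 to 140 g.
- robot_center (a point): Boxy toy robot figurine, grey resin, 96 mm tall, upright: base disc 54 mm across, 6 mm thick; legs; body with arms 58 mm wide along its y axis (flat outer sides, 29 to 63 mm above the underside), 34 mm deep along x; head 30 mm wide, 64 to 86 mm; thin antenna. Faces its -x. Point: its centre, 48 mm above the underside, z up. Grip across the arms. 85 to 170 g.
- planet_center (a point): Ringed planet figurine, grey resin, 80 mm tall: base disc 54 mm across, 6 mm thick; thin stalk; ball 48 mm across, its centre 56 mm above the underside, with a level ring 64 mm across and 6 mm thick round its middle. Point: its centre, 40 mm above the underside, z up. Grip across the ring, 56 mm above the underside. 70 to 140 g.
- dome_center (a point): Clear round display dome, open below: 82 mm outside, 76 mm inside diameter, dark rim at the foot, 108 mm clear height inside, flat top 112 mm above the rim; on top a dark upright cylindrical handle 16 mm across, 112 to 152 mm above the rim. Stands rim down. Point: its centre, 76 mm above the lower rim, on the axis, z up. Lift it by the handle. 125 to 250 g.
- plinth1: One of three identical round plinths of pale wood, 96 mm across, 20 mm high, fixed, about 135 mm apart in a row on the 5 mm black board. The row runs across the table from the robot's left to its right, turned by up to 0.15 rad. Origin: centre of its underside; y axis roughly along the row, to the robot's left. Which name stands at which place in the row changes.
- plinth2: One of three identical round plinths of pale wood, 96 mm across, 20 mm high, fixed, about 135 mm apart in a row on the 5 mm black board. The row runs across the table from the robot's left to its right, turned by up to 0.15 rad. Origin: centre of its underside; y axis roughly along the row, to the robot's left. Which name stands at which place in the row changes.
- plinth3: One of three identical round plinths of pale wood, 96 mm across, 20 mm high, fixed, about 135 mm apart in a row on the 5 mm black board. The row runs across the table from the robot's left to its right, turned by up to 0.15 rad. Origin: centre of its underside; y axis roughly along the row, to the robot's left. Which name stands at which place in the row changes.
- board: Black display board lying flat on the table, fixed, 130 x 410 mm and 5 mm thick, carrying the three plinths. Origin at the centre of its underside, z up, y along its length (towards the robot's left).
- cardbox: Open cardboard box filled with upright trading cards, 110 x 90 mm and about 70 mm high, fixed, beyond one end of the display board (left or right; the round white bowl of sweets stands beyond the other end). Origin at the centre of its underside.
- jar_center (a point): Small empty glass jar with a steel lid, 54 mm across and 75 mm tall, loose, standing among the figurines; it is to be left where it is. Point half-way up, on its axis.

How it is judged:
By the outcome, as a careful person would: the job done as asked, in the order asked, and still so for the second after the job is handed in, with the robot touching nothing.
It also fails if it takes over 118 s, if anything falls off the work surface, if the arm or the gripper's body presses on something with over 40 N, if the wrist force passes 120 N, or if a joint passes its speed limit or range.

ROBOT

A 7-joint arm with a two-finger parallel gripper is mounted at the origin on the work surface. World frame = base frame: x ahead of the robot, y to its left, z up, the work surface at z = 0. Lengths are in mm, angles in rad, forces in N, time in s.
With the tool pointing down it reaches from about 400 to 875 mm from the base axis. Payload 19.3 kg.
Tool frame: the origin (TCP) lies at the very end of the fingers, on their centre line; the grasp point (between the pads) lies 19 mm behind it (grip_point_offset is the z of the grasp point in the tool frame, in mm); z points along the fingers, y is the line along which they close (so a half turn about z gives the same grasp; the last joint's range is limited). The gripper opens to 85 mm and grips with 20 to 120 N. Pads are 22 mm wide; open, the fingers measure 114 mm over their backs; the gripper's body (76 mm by 85 mm) begins 54 mm behind the grasp point. The pads swing forward as they close: fully open they stand 13 mm farther back than shut.
Start: joints at [1.252, 0.521, -0.036, 1.599, 0.021, 1.021, -0.113], TCP at [153.873, -605.754, 231.291] pointing down, gripper open.
Joint ranges: [-2.91, 2.91], [-0.3, 2.13], [-1.5, 1.42], [0.17, 2.43], [-1.26, 4.41], [0.16, 1.93], [-2.52, 2.52]. Speed limits (rad/s): [1.89, 1.89, 2.39, 2.39, 3.01, 3.01, 3.01].

INTERFACE

Orientations are given as a 3x3 rotation matrix whose columns are the frame's x, y, z axes.
In Python, from workcell import movep, movel, goto_joints, open_gripper, clamp, wait, inverse_kinematics, read_state, camera, PlanningError, finish_job, grip_point_offset gives the robot as it stands. Calls block until the motion is done:
- movep(position, orientation): joint-space move of the TCP to a pose.
- movel(position, frame=None, max_speed=150, guard=None): straight line of the TCP; frame=None keeps the orientation; max_speed is the mean speed in mm/s. With guard (N) it stops when the force on the tool has changed by that much, and returns True; else False.
- goto_joints(angles): joint-space move.
- open_gripper() and clamp(): open the fingers fully, or close them until they stop; the grip force is fixed at half the most.
- wait(seconds).
- inverse_kinematics(position, orientation): joint angles nearest the present ones, or None.
- read_state(): the state.
- camera(name): name is "scene" or "side" or "wrist"; returns a dict with "image" (384x512x3 uint8, blue, green, red), "range_z" (384x512 float32, mm along the optical axis (not along the pixel's ray), 0 where there is no reading), "fx", "fy", "cx", "cy" (pixels), "cam_to_world" (4x4, takes a point from camera to world coordinates). Camera axes: x right, y up, looking along -z (the intrinsics and any distortion apply to the point x, -y, -z); pixel columns grow to the right and rows downward; lengths in mm; the calibration is good to about 2 mm. The wrist camera is an equidistant fisheye: a pixel r from the principal point sees the ray r / f radians off the axis. A picture is of the moment at which its call begins.
A pose or a line that the arm cannot do raises PlanningError and nothing moves.
- finish_job(): hands the job in; it is judged then, once.
The state is a dict: "time": time; "qpos": joint angles; "qvel": joint speeds; "joint_efforts": joint torques, N m; "eef_pos": TCP position; "tool_rot": TCP orientation; "ft_force": force on the tool from outside, world axes, zero at the start; "torque": the same for the moment, N m; "finger_gap": finger opening in mm; "gripper_force": force on a finger pad.
Only numpy, scipy, OpenCV 4.12 (cv2) and the standard library are available. Lean on these libraries where they do the work, as an engineer would, in place of code of your own. Each camera call takes 0.05 s, during which the arm holds its last target. There are 200 camera calls.

## Working session

There is one attempt and no reset: what is moved stays moved. The work goes in short steps, each a Python script; the robot and the scene stay as the last script left them, time stands still between calls to the robot, and variables do not carry over. Pictures are saved under pics/ and viewed, at most 14 in all, crops included, and the job is handed in when it is done.

```bash
mkdir -p pics; ls; cat > h.py <<'E'
import numpy as np, cv2
from workcell import *
def snap(name,fn):
    c=camera(name); cv2.imwrite('pics/'+fn+'.png',c['image']); np.savez('pics/'+fn+'.npz',**{k:np.array(v) for k,v in c.items()}); return c
def cloud(fn):
    c=np.load('pics/'+fn+'.npz'); z=c['range_z'].astype(float); v,u=np.mgrid[:z.shape[0],:z.shape[1]]
    P=np.stack([(u-c['cx'])/c['fx']*z,-(v-c['cy'])/c['fy']*z,-z,np.ones_like(z)],-1)@c['cam_to_world'].T
    P=P[...,:3]; P[z==0]=np.nan; return P
E
python3 - <<'E'
from h import *
for n in('scene','side'):
    c=snap(n,n+'0'); print(n,c['cam_to_world'].round(2).tolist(),c['fx'],c['cx'],[k for k in c])
print(read_state()['time'])
a=np.vstack([cv2.imread('pics/scene0.png')]); cv2.imwrite('pics/a.png',cv2.resize(a,(800,600)))
b=cv2.imread('pics/side0.png'); cv2.imwrite('pics/b.png',cv2.resize(b,(800,600)))
E
```

```text
pics
scene [[-0.87, -0.27, 0.4, 899.8], [0.49, -0.45, 0.75, 646.94], [-0.02, 0.85, 0.53, 545.9], [0.0, 0.0, 0.0, 1.0]] 352.4159625387128 260.80860994914667 ['image', 'range_z', 'fx', 'fy', 'cx', 'cy', 'cam_to_world']
side [[0.78, 0.49, -0.4, 229.84], [-0.63, 0.6, -0.5, -394.82], [-0.01, 0.64, 0.77, 664.97], [0.0, 0.0, 0.0, 1.0]] 361.19023706560324 255.03030659684626 ['image', 'range_z', 'fx', 'fy', 'cx', 'cy', 'cam_to_world']
0.1
```

View pics/a.png

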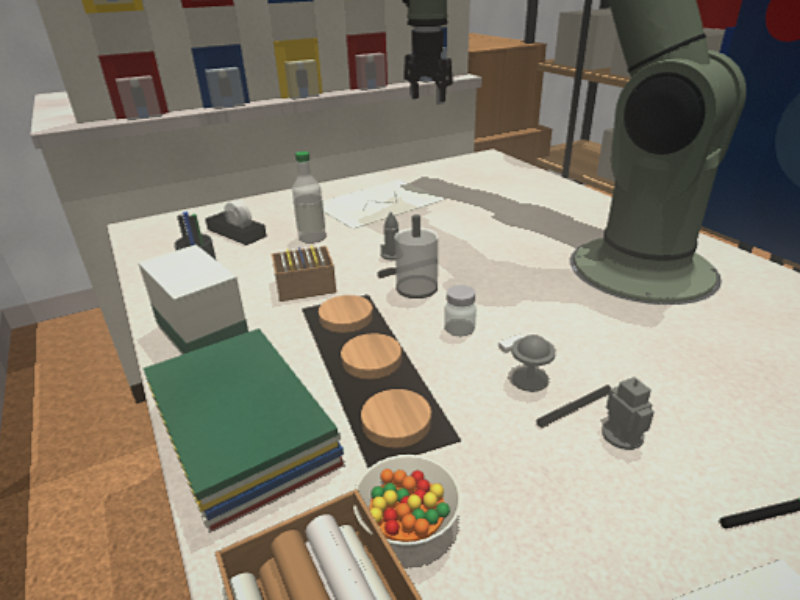

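View pics/b.png

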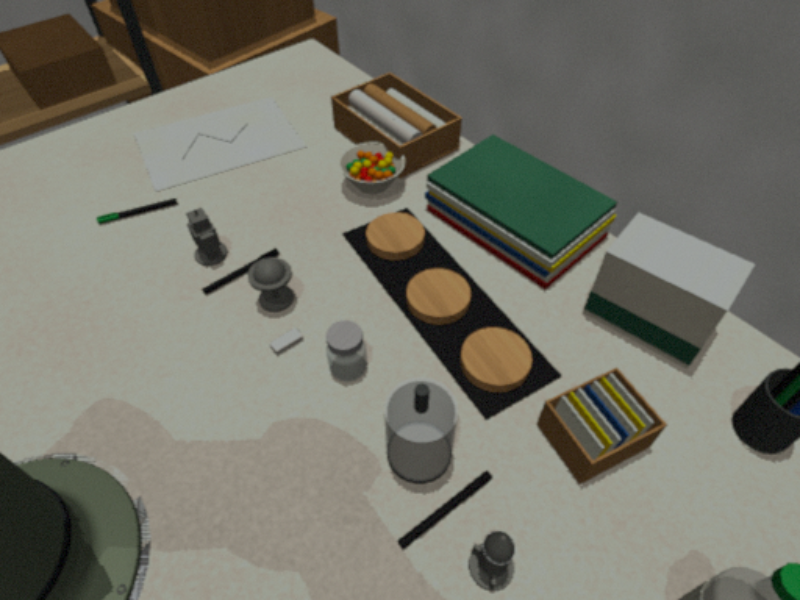

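The scene shows the card box at the −y (far) end of the board, and the plinths at about (345,312), (370,355) and (396,417) in the enlarged view. The planet is at (530,360), the robot at (628,412), the rocket at (390,240), the dome at (416,260) and the jar at (460,310). So the planet goes on the −y plinth, the rocket in the middle and the robot on the +y plinth.

```bash
cat > m.py <<'E'
from h import *
from scipy.spatial import cKDTree
from scipy.optimize import least_squares
def circ(xy,r=None):
    f=lambda p:np.hypot(xy[:,0]-p[0],xy[:,1]-p[1])-(r or p[2])
    s=least_squares(f,[*xy.mean(0),r or 30],loss='soft_l1'); return s.x.round(1)
for fn in('scene0','side0'):
    P=cloud(fn); img=cv2.imread('pics/'+fn+'.png'); hsv=cv2.cvtColor(img,cv2.COLOR_BGR2HSV)
    ok=np.isfinite(P[...,2])&(P[...,0]>250)&(P[...,0]<900)&(abs(P[...,1])<500)
    wood=ok&(P[...,2]>18)&(P[...,2]<31)&(hsv[...,1]>70)&(hsv[...,0]<25)
    n,l,st,ce=cv2.connectedComponentsWithStats(wood.astype(np.uint8))
    print(fn,'table z',np.median(P[ok&(abs(P[...,2])<12)][:,2]))
    for i in range(1,n):
        if st[i,4]>150:
            q=P[l==i]; q=q[abs(q[:,2]-np.median(q[:,2]))<3]; (c,r)=cv2.minEnclosingCircle(q[:,:2].astype(np.float32))
            print('plinth',c,r,np.median(q[:,2]),st[i])
    ob=ok&(P[...,2]>9)&~wood
    n,l,st,ce=cv2.connectedComponentsWithStats(ob.astype(np.uint8))
    for i in range(1,n):
        if st[i,4]>60:
            q=P[l==i]; print('obj',st[i],q.min(0).round(),q.max(0).round(),np.median(q,0).round())
E
python3 m.py
python3 - <<'E'
import cv2,numpy as np
a=cv2.imread('pics/scene0.png')[120:300,230:430]; b=cv2.imread('pics/side0.png')[120:384,110:350]
cv2.imwrite('pics/c.png',cv2.resize(a,(800,600),interpolation=cv2.INTER_CUBIC)[:, :])
E
```

```text
scene0 table z 0.7643561980375466
plinth (606.4093627929688, -133.40664672851562) 48.548545837402344 25.819118096977945 [203 189  35  21 564]
plinth (621.576171875, 0.17159798741340637) 48.84268569946289 25.670911938270137 [218 213  39  26 791]
plinth (652.8934326171875, 144.31243896484375) 47.826629638671875 25.63479308018134 [ 231  249   45   34 1198]
obj [187  97  21  57 805] [ 502. -500.    9.] [ 567. -462.  201.] [ 540. -476.   95.]
obj [   90   135   130   198 11438] [ 744. -453.    9.] [900. 192. 147.] [834.  49.  73.]
obj [ 241  136   39   53 1390] [ 400. -330.    9.] [ 487. -126.  154.] [ 449. -149.   74.]
obj [173 157  42  29 781] [ 565. -346.   17.] [ 690. -233.   72.] [ 628. -261.   50.]
obj [178 182  37   9  97] [ 583. -263.    9.] [ 689. -233.   20.] [ 638. -248.   13.]
obj [284 182  21  32 561] [424. -34.   9.] [474.  19.  78.] [457.   7.  50.]
obj [204 201  34  11  91] [ 570. -141.    9.] [654. -85.  18.] [623. -96.  13.]
obj [319 214  36  28 535] [379.  69.   9.] [466. 194.  82.] [439. 168.  60.]
obj [219 227  38  15 108] [581.  -4.   9.] [669.  49.  18.] [635.  41. 
[... 1504 characters left out ...]
]
obj [173 210  21  16 157] [378.  68.   9.] [423.  89.  17.] [399.  77.  13.]
obj [ 470  232   42   58 1686] [ 763. -455.    9.] [ 833. -386.  137.] [ 774. -414.   64.]
obj [296 234  42  17  92] [ 558. -184.    9.] [ 619. -115.   18.] [ 570. -166.   13.]
obj [ 345  235   82   74 3276] [ 562. -347.    9.] [ 689. -235.   73.] [ 614. -295.   60.]
obj [ 246  241   48   68 2615] [ 398. -210.    9.] [ 480. -129.  155.] [ 428. -182.  112.]
obj [255 301  61  50 471] [ 350. -252.    9.] [ 486. -237.   20.] [ 414. -245.   12.]
obj [302 340  28  37 592] [ 396. -340.    9.] [ 431. -297.  103.] [ 407. -324.   74.]
obj [ 435  360   77   24 1234] [ 511. -500.   31.] [ 560. -466.  203.] [ 526. -484.  146.]
```

View pics/c.png

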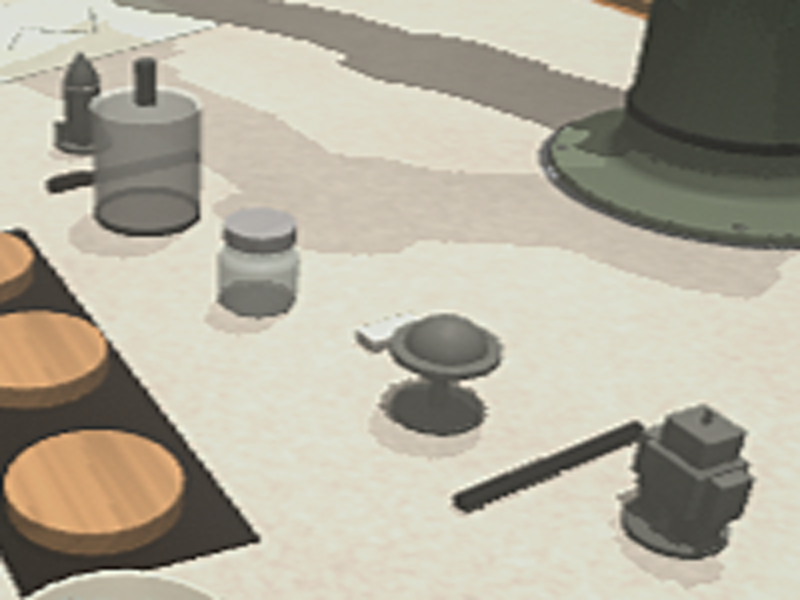

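```bash
cat > m2.py <<'E'
from h import *
from scipy.optimize import least_squares
def circ(xy,r,c0):
    f=lambda p:np.hypot(xy[:,0]-p[0],xy[:,1]-p[1])-r
    s=least_squares(f,c0,loss='soft_l1',f_scale=1.5); return s.x.round(1),np.median(abs(f(s.x))).round(2),len(xy)
def sel(P,c,R,z0,z1): 
    return P[(np.hypot(P[:,0]-c[0],P[:,1]-c[1])<R)&(P[:,2]>z0)&(P[:,2]<z1)]
if __name__=='__main__':
    C={f:cloud(f).reshape(-1,3) for f in('scene0','side0')}
    C={f:c[np.isfinite(c[:,2])]-[0,0,dz] for (f,c),dz in zip(C.items(),(.8,1.2))}
    C['both']=np.vstack(list(C.values()))
    for f,P in C.items():
        print(f)
        for c in((606,-135),(621,0),(653,143)):
            q=sel(P,c,60,21.5,29)[:,:2].astype(np.float32)
            h=cv2.convexHull(q)[:,0]; print('plinth',circ(h.astype(float),48,c),'mean',q.mean(0).round(1))
        print('rocket cyl',circ(sel(P,(410,-321),30,32,68)[:,:2],16,(410,-321)))
        q=sel(P,(410,-321),30,90,110);print(' nose',q.mean(0),len(q))
        print('dome wall',circ(sel(P,(440,-170),50,15,105)[:,:2],41,(440,-170)),'handle',circ(sel(P,(440,-170),25,118,148)[:,:2],8,(440,-170)))
        print('jar',circ(sel(P,(447,-9),40,20,70)[:,:2],27,(447,-9)))
        q=sel(P,(435,162),45,40,85); s=least_squares(lambda p:np.linalg.norm(q[(abs(q[:,2]-56)>6)]-p,axis=1)-24,(435,162,56),loss='soft_l1');print('planet sph',s.x.round(1))
        q=sel(P,(435,162),45,51,61); q=q[np.hypot(*(q[:,:2]-s.x[:2]).T)>30]; print(' ring',circ(q[:,:2],32,s.x[:2]))
        q=sel(P,(400,308),45,32,61); print('robot rect',cv2.minAreaRect(q[:,:2].astype(np.float32)),len(q))
        q=sel(P,(400,308),45,66,84); print(' head',cv2.minAreaRect(q[:,:2].astype(np.float32)))
        q=sel(P,(400,308),45,87,110); print(' ant',q.mean(0).round(1),len(q))
E
python3 m2.py
python3 - <<'E'
import sys; sys.path.insert(0,'.')
from h import *
D=lambda a:np.array([[np.cos(a),np.sin(a),0],[np.sin(a),-np.cos(a),0],[0,0,-1]])
s=read_state(); print(s['tool_rot'])
for n,p,aa in(('plan',(437,162,40),(0,.5,1,1.57,-.5,-1)),('rob',(400,308,40),(0,.5,1,1.57,-.5,-1)),('rock',(410,-321,40),(0,.5,1,1.57,-.5,-1)),('dome',(440,-170,110),(0,.5,1,1.57,-.5,-1))):
    for a in aa:
      q=inverse_kinematics(list(p),D(a)); print(n,a,None if q is None else np.round(q,2))
E
```

```text
scene0
plinth (array([ 606.5, -134.3]), np.float64(0.71), 26) mean [ 607.9 -131.7]
plinth (array([6.215e+02, 6.000e-01]), np.float64(0.5), 26) mean [622.2   3.5]
plinth (array([652.9, 144.4]), np.float64(0.8), 35) mean [654.  147.1]
rocket cyl (array([ 414.6, -321.8]), np.float64(1.23), 67)
 nose [ 416.8699672  -317.67251317   94.1920581 ] 12
dome wall (array([ 440. , -169.9]), np.float64(0.82), 741) handle (array([ 439.7, -169.9]), np.float64(0.9), 59)
jar (array([445.1, -10.7]), np.float64(1.68), 329)
planet sph [432.3 161.4  55.6]
 ring (array([432. , 161.2]), np.float64(0.64), 92)
robot rect ((408.0361633300781, 317.33636474609375), (30.973770141601562, 59.90333938598633), 23.133872985839844) 341
 head ((406.8727111816406, 319.6744384765625), (20.826560974121094, 37.59046173095703), 36.595733642578125)
 ant [399.5 312.6  90.8] 15
side0
plinth (array([ 605.2, -135.9]), np.float64(0.43), 35) mean [ 603.9 -137.7]
plinth (array([ 6.204e+02, -5.000e-01]), np.float64(0.53), 33) mean [619.1  -2.1]
plinth (array([652.5, 142.9]), np.float64(0.57), 36) mean [651.1 141. ]
rocket cyl (array(
[... 2152 characters left out ...]
 -0.52  0.49 -2.35]
rob -1 [ 0.07  1.06 -1.28  2.01  1.18  1.12  1.94]
rock 0 [ 0.58  0.65 -0.04  2.    0.05  0.48 -1.06]
rock 0.5 [ 0.64  0.65 -0.12  2.    0.15  0.5  -0.66]
rock 1 [ 0.7   0.66 -0.2   2.    0.25  0.51 -0.25]
rock 1.57 [ 0.77  0.67 -0.29  1.99  0.36  0.53  0.22]
rock -0.5 [ 0.51  0.66  0.05  2.01 -0.07  0.48 -1.45]
rock -1 [ 0.43  0.66  0.16  2.01 -0.21  0.48 -1.82]
dome 0 [ 0.36  0.47 -0.15  2.09  0.13  0.58 -1.45]
dome 0.5 [ 0.45  0.48 -0.27  2.09  0.22  0.6  -1.04]
dome 1 [ 0.53  0.49 -0.37  2.08  0.3   0.62 -0.62]
dome 1.57 [ 0.62  0.51 -0.49  2.08  0.39  0.64 -0.13]
dome -0.5 [ 0.25  0.47 -0.01  2.1   0.01  0.57 -1.84]
dome -1 [ 0.16  0.48  0.1   2.1  -0.09  0.57 -2.24]
```

```bash
cat >> h.py <<'E'
D=lambda a:np.array([[np.cos(a),np.sin(a),0],[np.sin(a),-np.cos(a),0],[0,0,-1]])
PL={'R':(605.7,-135.3),'M':(620.8,.1),'L':(652.4,143.5)}
def st(t): s=read_state(); print(t,'t',round(s['time'],1),'p',np.round(s['eef_pos'],1),'gap',round(s['finger_gap'],1),'f',np.round(s['ft_force'],1),'gf',round(s['gripper_force'],1),'q',np.round(s['qpos'],2))
def pick(xy,h,a,up=250):
    movep([*xy,up],D(a)); movel([*xy,h],max_speed=180); clamp(); st('gripped')
    movel([*xy,up],max_speed=180); st('lifted')
def place(xy,h,a,up=250,base=25,open_=True):
    movep([*xy,up],D(a)); movel([*xy,base+h+8],max_speed=180)
    g=movel([*xy,base+h-4],max_speed=20,guard=4); st('down %s'%g)
    if open_:
        wait(.3); open_gripper(); movel([*xy,up],max_speed=200); st('away')
E
cat > r.py <<'E'
from h import *
a=.8
for p in((414.9,-321,250),(414.9,-321,34),(*PL['M'],250),(*PL['M'],60)): assert inverse_kinematics(list(p),D(a)) is not None,p
pick((414.9,-321),34,a)
c=snap('side','s1')
place(PL['M'],34,a)
snap('scene','c2'); snap('side','s2')
im=np.hstack([cv2.imread('pics/s1.png'),]); cv2.imwrite('pics/d.png',np.hstack([cv2.resize(cv2.imread('pics/%s.png'%f),(400,300)) for f in('s1','s2')]))
E
python3 r.py
```

```text
gripped t 3.4 p [ 415.  -321.1   34.4] gap 30.3 f [-2.   1.1  7.7] gf 58.7 q [ 0.68  0.67 -0.19  1.99  0.24  0.5  -0.45]
lifted t 4.8 p [ 414.5 -320.7  249.2] gap 30.8 f [-0.  -0.2 -0.9] gf 59.3 q [ 0.76  0.35 -0.27  1.83  0.11  0.97 -0.33]
down True t 7.9 p [6.21e+02 1.00e-01 5.94e+01] gap 30.6 f [-0.9  1.1  9.2] gf 60.3 q [ 0.11  0.75 -0.31  1.72  0.32  0.73 -1.13]
away t 9.9 p [620.3   0.  248.9] gap 85.8 f [-0.5 -0.3  0.3] gf 0.0 q [ 0.16  0.52 -0.37  1.58  0.21  1.09 -1.04]
```

View pics/d.png

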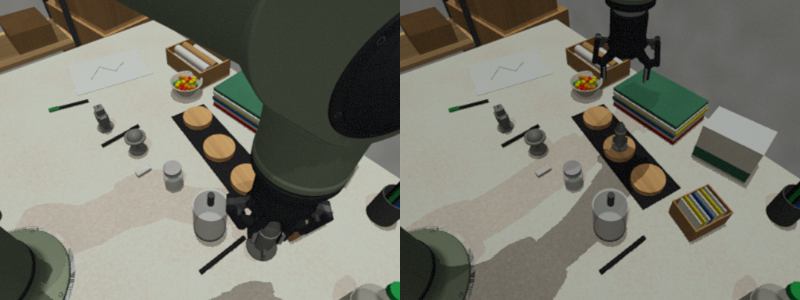

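The left frame shows the rocket lifted at (265,240). The right frame shows it standing on the middle plinth at (620,140). Next come the planet and the robot.

```bash
cat > r2.py <<'E'
from h import *
from m2 import sel,circ
a=1.3
pick((432.5,161.7),29,a)
place(PL['R'],29,a)
a=-.087
pick((400,313.2),27,a)
place(PL['L'],27,a)
movep([450,-169,300],D(0.5))
snap('scene','c3'); snap('side','s3')
P=np.vstack([cloud(f).reshape(-1,3)-[0,0,1] for f in('c3','s3')]); P=P[np.isfinite(P[:,2])]
print('rocket',circ(sel(P,PL['M'],40,57,93)[:,:2],16,PL['M']))
q=sel(P,PL['R'],45,76,86); print('planet ring',circ(q[np.hypot(*(q[:,:2]-PL['R']).T)>26][:,:2],32,PL['R']))
q=sel(P,PL['L'],45,57,86); print('robot',cv2.minAreaRect(q[:,:2].astype(np.float32)))
q=sel(P,PL['L'],45,112,130); print(q.mean(0))
print('dome',circ(sel(P,(440,-170),50,15,105)[:,:2],41,(440,-170)),'handle',circ(sel(P,(440,-170),25,118,148)[:,:2],8,(440,-170)))
for i,PP in PL.items():
    q=sel(P,PP,60,21.5,29)[:,:2].astype(np.float32); print(i,circ(cv2.convexHull(q)[:,0].astype(float),48,PP))
cv2.imwrite('pics/e.png',np.hstack([cv2.resize(cv2.imread('pics/%s.png'%f)[100:250,s],(400,300)) for f,s in(('c3',slice(150,350)),('s3',slice(200,400)))]))
E
python3 r2.py
```

```text
gripped t 12.7 p [432.9 161.8  30. ] gap 61.7 f [-4.7 -2.2 20.4] gf 59.9 q [-0.2   0.64 -0.37  2.14  0.53  0.45 -1.26]
lifted t 14.1 p [432.1 161.5 249.3] gap 61.4 f [ 0.1  1.  -0.7] gf 65.2 q [ 0.02  0.28 -0.61  1.97  0.2   0.95 -0.96]
down True t 17.0 p [ 605.9 -135.4   55.3] gap 61.7 f [-2.7  0.3 10.6] gf 66.1 q [ 0.36  0.76 -0.35  1.72  0.37  0.73 -0.45]
away t 18.8 p [ 605.2 -135.3  248.9] gap 85.3 f [-0.4 -0.3 -0.1] gf 0.0 q [ 0.42  0.53 -0.43  1.58  0.24  1.09 -0.35]
gripped t 23.1 p [400.2 313.6  27.7] gap 57.2 f [-1.6  0.4 12.6] gf 61.7 q [-1.12  0.74  0.47  2.06 -0.69  0.5  -1.8 ]
lifted t 24.5 p [399.7 312.9 249.3] gap 57.0 f [ 0.3 -0.1 -1.5] gf 64.0 q [-1.39  0.42  0.81  1.91 -0.36  0.97 -2.06]
down True t 27.3 p [652.6 143.6  52.8] gap 57.0 f [-1.5  0.3  9.7] gf 65.1 q [-0.66  0.9   0.59  1.62 -0.64  0.82 -1.46]
away t 29.1 p [651.9 143.5 248.9] gap 85.6 f [ 0.2 -0.3  0.1] gf 0.0 q [-0.74  0.69  0.74  1.48 -0.49  1.16 -1.57]
rocket (array([ 6.213e+02, -6.000e-01]), np.float64(0.64), 307)
planet ring (array([ 606.4, -135.4]), np.float64(1.82), 350)
robot ((651.3853149414062, 142.98016357421875), (61.61326217651367, 34.62294006347656), 85.51931762695312)
[650.92077104 142.28143833 115.74360488]
dome (array([ 440.2, -169. ]), np.float64(0.57), 1644) handle (array([ 440.2, -169.1]), np.float64(0.57), 135)
R (array([ 606.1, -135.6]), np.float64(0.41), 35)
M (array([ 6.208e+02, -3.000e-01]), np.float64(0.46), 39)
L (array([652.2, 143.7]), np.float64(0.53), 37)
```

View pics/e.png

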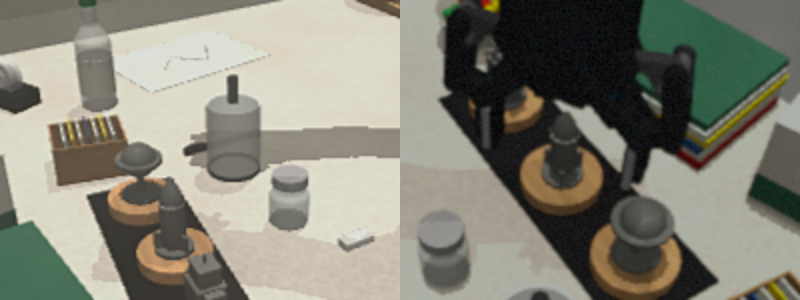

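The planet, rocket and robot all stand within about 1 mm of their plinth centres, at (140,155), (172,220) and (205,270) in the left crop. Next is the dome.

```bash
cat > r3.py <<'E'
from h import *
from m2 import sel,circ
a=.5
for p in((440.2,-169,330),(440.2,-169,120),(*PL['M'],330),(*PL['M'],145)): assert inverse_kinematics(list(p),D(a)) is not None,p
pick((440.2,-169),120,a,up=330)
xy=(621,-.2); movep([*xy,330],D(a)); wait(.5)
snap('scene','c4'); snap('side','s4')
P=np.vstack([cloud(f).reshape(-1,3)-[0,0,1] for f in('c4','s4')]); P=P[np.isfinite(P[:,2])]
for z0,z1 in((220,250),(250,280),(280,310)): print(circ(sel(P,xy,55,z0,z1)[:,:2],41,xy))
print('low',np.percentile(sel(P,xy,55,190,330)[:,2],1))
cv2.imwrite('pics/f.png',np.hstack([cv2.resize(cv2.imread('pics/%s.png'%f),(400,300)) for f in('c4','s4')]))
E
python3 r3.py
```

```text
gripped t 32.8 p [ 440.3 -169.   120.1] gap 14.2 f [-0.3  1.   2.6] gf 58.4 q [-0.2   0.53  0.59  2.11 -0.5   0.63 -0.34]
lifted t 34.2 p [ 439.8 -168.9  329.3] gap 14.0 f [-0.1 -0.2 -1.6] gf 58.5 q [-0.44  0.22  0.83  1.88 -0.18  1.11 -0.62]
(array([621.2,  -1.2]), np.float64(0.63), 1030)
(array([621.2,  -1.2]), np.float64(0.62), 1140)
(array([621.3,  -1.2]), np.float64(0.67), 1239)
low 212.08233705019774
```

View pics/f.png

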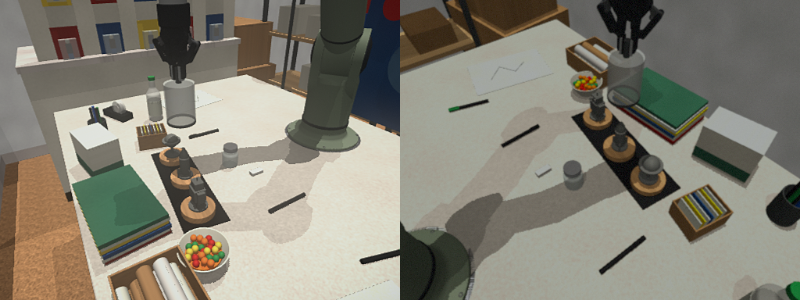

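The dome hangs upright from the handle at (180,105) in the scene view, centred within about 1 mm above the rocket. I'll lower it now.

```bash
cat > r4.py <<'E'
from h import *
from m2 import sel,circ
xy=(620.8,.5)
g=movel([*xy,158],max_speed=100,guard=6); st('near %s'%g)
if not g:
    g=movel([*xy,140],max_speed=20,guard=4); st('down %s'%g)
    if read_state()['eef_pos'][2]<148:
        wait(.3); open_gripper(); movel([*xy,340],max_speed=200); movep([480,-200,350],D(.5)); wait(.5); st('away')
snap('scene','c5'); snap('side','s5')
P=np.vstack([cloud(f).reshape(-1,3)-[0,0,1] for f in('c5','s5')]); P=P[np.isfinite(P[:,2])]
for z0,z1 in((35,75),(75,130)): print('dome',circ(sel(P,xy,50,z0,z1)[:,:2],41,xy))
print('handle',circ(sel(P,xy,30,145,175)[:,:2],8,xy),sel(P,xy,30,130,230)[:,2].max())
print('jar',circ(sel(P,(447,-9),40,20,70)[:,:2],27,(447,-9)))
cv2.imwrite('pics/g.png',np.hstack([cv2.resize(cv2.imread('pics/%s.png'%f)[100:250,s],(400,300)) for f,s in(('c5',slice(150,350)),('s5',slice(200,400)))]))
E
python3 r4.py
```

```text
near False t 37.6 p [6.210e+02 5.000e-01 1.584e+02] gap 14.0 f [-0.2  0.4 -2.1] gf 58.5 q [-0.49  0.68  0.6   1.7  -0.47  0.91 -0.76]
down True t 38.2 p [6.208e+02 5.000e-01 1.451e+02] gap 14.4 f [-1.7  0.6  8.5] gf 59.6 q [-0.48  0.7   0.59  1.71 -0.48  0.88 -0.75]
away t 41.8 p [ 480.1 -199.9  350. ] gap 85.4 f [ 0.3 -0.8 -0.3] gf 0.0 q [-0.34  0.31  0.81  1.74 -0.24  1.19 -0.53]
dome (array([ 6.209e+02, -3.000e-01]), np.float64(0.63), 859)
dome (array([ 6.208e+02, -3.000e-01]), np.float64(0.63), 1345)
handle (array([ 6.205e+02, -2.000e-01]), np.float64(0.72), 123) 177.08121105781544
jar (array([446.4,  -8.2]), np.float64(1.82), 698)
```

View pics/g.png

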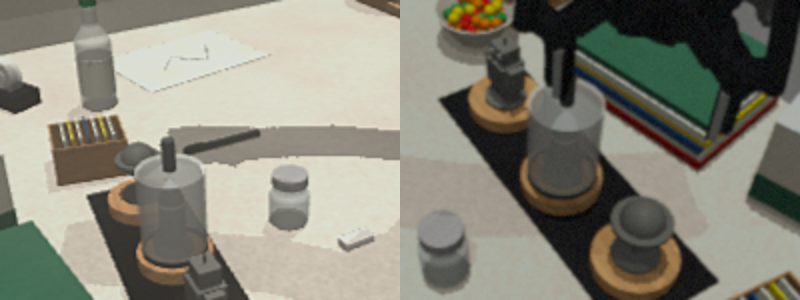

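The dome stands flat on the middle plinth over the rocket, at (172,210) in the scene crop. The planet and robot are in place, and the jar has not moved.

```bash
python3 -c "
from workcell import *
print(finish_job())"
```

```text
the job is handed in; nothing more can be done
None
```

The job is handed in: the rocket is under the dome on the middle plinth, the planet is on the card-box side, the toy robot is on the other side (all within about 2 mm of centre), and the jar was left where it stood; the clock stood at about 42 s of the 118 s allowed.

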